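# Fill the specimen rack and hold the last wood-slice cell in the light

## Robot

A 7-joint arm with a two-finger parallel gripper is mounted at the origin on the work surface. World frame = base frame: x ahead of the robot, y to its left, z up, the work surface at z = 0. Lengths are in m, angles in rad, forces in N, time in s.
With the tool pointing down it reaches from about 0.4 to 0.85 m from the base axis. Payload 10.4 kg.
Tool frame: the origin (TCP) lies at the very end of the fingers, on their centre line; the grasp point (between the pads) lies 19 mm behind it (r.pinch_z is the distance from the TCP to the grasp point, in m); z points along the fingers, y is the line along which they close (so a half turn about z gives the same grasp; the last joint's range is limited). The gripper opens to 87 mm and grips with 3 to 60 N. Pads are 19 mm wide; open, the fingers measure 117 mm over their backs; the gripper's body (75 mm by 190 mm) begins 51 mm behind the grasp point.
Start: joints at [1.082, 0.332, -0.065, 1.46, 0.022, 1.35, -0.088], TCP at [0.281, -0.558, 0.223] pointing down, gripper open.
Joint ranges: [-2.6, 2.6], [-0.5, 2.12], [-1.47, 1.34], [0.16, 2.42], [-1.27, 4.41], [0.06, 2.06], [-2.6, 2.6]. Speed limits (rad/s): [2.22, 2.22, 2.79, 2.79, 3.14, 3.14, 3.14].

## Interface

Orientations are given as a unit quaternion [x, y, z, w].
In Python, from bench import r, camera gives the robot as it stands. The module is installed in compiled form; this text tells all that it offers.
- The arm moves only by the shell command python3 -m pendant 'ROWS' [FORCE]. ROWS is JSON, a list of rows, each an object with "dp": the shift along the tool's x, y, z as a fraction of full scale, a list of three; "rotation": the turn, a rotation vector about the tool's x, y, z as a fraction of full scale, a list of three; "jaw": the opening, from 0 (shut) to 1 (fully open). A call has 1 to 8 rows; each row is the pose to reach, as a shift and turn from the pose commanded when the call began, along the tool's axes at that moment, turning the shorter way round; what a row does not reach only later rows make up. Full scale, the value 1, is 0.15 m for a shift and 2 pi rad for a turn. A row lasts 1/8 s, in which the tool goes at most 62.5 mm and 10.7 degrees, less where a joint would pass 70% of its speed; a pose out of reach is approached as far as the arm can. A call with a number of a shift or a turn outside -1 to 1 is refused whole. A call with a gripper value outside its range is refused whole. The fingers move at their own pace and stop on an object; FORCE is the grip in N (left out, the last holds). Time passes only in rows, so rows that repeat a pose let the fingers close. It gives the time, the measured TCP pose, the force, the opening and the grip force at its end, in the units of the state.
- r.read_state(): the state, without advancing time (a new reading comes with each control period).
- camera(name): name is "side" or "top"; returns a dict with "image" (420x560x3 uint8, red, green, blue), "z_map" (420x560 float32, m along the optical axis (not along the pixel's ray), 0 where there is no reading), "mtx" (3x3 intrinsics, pixels), "distortion" ([k1, k2, p1, p2, k3] as OpenCV has them; the pictures are not rectified), "T" (4x4, takes a point from camera to world coordinates). Camera axes: x right, y down, z forward; pixel columns grow to the right and rows downward; lengths in m; the calibration is good to about 2 mm. A picture is of the moment at which its call begins.
- r.close_job(): hands the job in; it is judged then, once.
The state is a dict: "time": time; "joint_positions": joint angles; "joint_vel": joint speeds; "joint_torque": joint torques, N m; "ee_pos": TCP position; "eef_rot": TCP orientation; "ft_force": force on the tool from outside, world axes, zero at the start; "torque": the same for the moment, N m; "width": finger opening in m; "grip_force": force on a finger pad.
Only numpy, scipy, OpenCV 4.12 (cv2) and the standard library are available. Lean on these libraries where they do the work, as an engineer would, in place of code of your own. Each camera call takes 0.05 s, during which the arm holds its last target. There are 200 camera calls.

## Task

Stand one of the two spare specimen cells fully down in the rack's empty pocket and let go of it, leaving the stored cells in place; then take the other spare and hold it upright in the lamp's beam, in the middle of the gap between lens and screen and at beam height, its clear windows facing along the beam so that the light passes through the wood slice. Touch cells with the fingers on their frosted faces only, never on the clear panes, do not drop or tip any, and leave the clamp, the strip and the tin alone. The program finishes while still holding the cell still in the light, clear of the stand.

Things in the scene. Friction and masses are not known exactly. Their poses are not given: they have to be found in the camera images.
- spare1: spare specimen cell standing on the bench, turned up to 45 degrees: frosted acrylic block 36 x 20 x 60 mm (its x, y, z), upright, about 56 g; origin at the centre of its underside. Its plain frosted faces look along its y, 20 mm apart. Each face looking along its x carries a clear window pane, brown veneer behind it, 2 mm proud (40 mm over both). Same after half a turn
- spare2: spare specimen cell standing on the bench, turned up to 45 degrees: frosted acrylic block 36 x 20 x 60 mm (its x, y, z), upright, about 56 g; origin at the centre of its underside. Its plain frosted faces look along its y, 20 mm apart. Each face looking along its x carries a clear window pane, brown veneer behind it, 2 mm proud (40 mm over both). Same after half a turn
- stored1: specimen cell already standing in one of the rack's pockets, same block as the spares (in the rack its x is the rack's x); origin at the centre of its underside
- stored2: specimen cell already standing in one of the rack's pockets, same block as the spares (in the rack its x is the rack's x); origin at the centre of its underside
- stored3: specimen cell already standing in one of the rack's pockets, same block as the spares (in the rack its x is the rack's x); origin at the centre of its underside
- spare1_mid (a point): middle of spare1 between its two window panes, 32 mm above its underside, 28 mm below its top; axes as the cell's
- spare2_mid (a point): middle of spare2 between its two window panes, 32 mm above its underside, 28 mm below its top; axes as the cell's
- spare1_panes: the two clear panes of spare1, fixed to it (on its x faces, 2 mm proud, 16 mm wide, 10 to 54 mm above its underside); origin and axes those of spare1
- spare2_panes: the two clear panes of spare2, fixed to it (on its x faces, 2 mm proud, 16 mm wide, 10 to 54 mm above its underside); origin and axes those of spare2
- stored1_panes: the two clear panes of stored1, fixed to it (on its x faces, 2 mm proud, 16 mm wide, 10 to 54 mm above its underside); origin and axes those of stored1
- stored2_panes: the two clear panes of stored2, fixed to it (on its x faces, 2 mm proud, 16 mm wide, 10 to 54 mm above its underside); origin and axes those of stored2
- stored3_panes: the two clear panes of stored3, fixed to it (on its x faces, 2 mm proud, 16 mm wide, 10 to 54 mm above its underside); origin and axes those of stored3
- rack: wooden rack 240 x 64 x 20 mm (x, y, z), fixed to the bench; origin at the centre of its underside. Four rectangular pockets in a row along its x, 58 mm apart, 45 mm (x) by 25 mm (y), go right through: a cell in one stands on the bench top, 40 mm of it above the rack. One of the four is empty
- rack_hole0 (a point): centre of the mouth of pocket 0, 20 mm above the bench, at x = -87 mm in the rack; axes as the rack's
- rack_hole1 (a point): centre of the mouth of pocket 1, 20 mm above the bench, at x = -29 mm in the rack; axes as the rack's
- rack_hole2 (a point): centre of the mouth of pocket 2, 20 mm above the bench, at x = 29 mm in the rack; axes as the rack's
- rack_hole3 (a point): centre of the mouth of pocket 3, 20 mm above the bench, at x = 87 mm in the rack; axes as the rack's
- lightstand: fixed light stand: plywood foot 260 x 90 x 14 mm; at its -x end a grey lamp, 56 mm in diameter, top 138 mm above the bench, lens facing +x; at its +x end an upright screen, 80 mm wide, top 150 mm above the bench. Clear gap of 150 mm from lens to screen; the level beam runs along the stand's x. Origin on the underside below mid-gap
- beam_mid (a point): middle of the light beam, half way between lens and screen, 110 mm above the bench; x along the beam towards the screen, z up
- clamp: bystander: bar clamp lying on the bench, 300 mm steel bar along its y, two jaws towards its -x, red grip; origin on the bench 40 mm from the middle of the bar, towards the jaws
- strip: bystander: planed wooden strip 28 x 260 x 14 mm lying along its y; origin at the centre of its underside
- tin: bystander: aluminium pencil tin, 68 mm in diameter, 85 mm high, pencils to about 150 mm; origin at the centre of its underside
Things that resemble listed ones, but are neither listed nor needed, are in the scene too. What is shaped like the stored1 but blue or red is not meant.

How it is judged:
By the outcome, as a careful person would: the job done as asked, in the order asked, and still so for the second after the job is handed in, while the arm keeps its last pose, push and grip.
It also fails if it takes over 58 s, if anything falls off the work surface, if the arm or the gripper's body presses on something with over 40 N, if the wrist force passes 120 N, or if a joint passes its speed limit or range.

## Working session

There is one attempt and no reset: what is moved stays moved. The work goes in short steps, Python scripts to look and compute and a shell command to move; the robot and the scene stay as the last step left them, time stands still between calls to the robot, and variables do not carry over. Pictures are saved under pics/ and viewed, at most 10 in all, crops included, and the job is handed in when it is done.

```bash
mkdir -p pics
cat > h.py <<'E'
import numpy as np, cv2
from bench import r, camera
def cloud(c):
    h,w=c["z_map"].shape
    u,v=np.meshgrid(np.arange(w),np.arange(h))
    p=cv2.undistortPoints(np.stack([u,v],-1).reshape(-1,1,2).astype(np.float64),c["mtx"],np.array(c["distortion"])).reshape(h,w,2)
    z=c["z_map"]
    P=np.dstack([p[...,0]*z,p[...,1]*z,z])
    W=P@c["T"][:3,:3].T+c["T"][:3,3]
    W[z<=0]=np.nan
    return W
def save(c,n): cv2.imwrite(n,c["image"][...,::-1])
E
python3 - <<'E'
from h import *
import pickle
d={}
for n in("top","side"):
    c=camera(n); save(c,f"pics/{n}0.png"); d[n]=c; print(n,c["T"].round(3).tolist(),c["mtx"].round(1).tolist(),np.round(c["distortion"],3),(c["z_map"]>0).mean())
pickle.dump(d,open("d0.pkl","wb"))
print(r.read_state(), r.pinch_z)
E
```

```text
top [[-0.058, -0.973, 0.224, 0.393], [-0.998, 0.057, -0.01, 0.087], [-0.003, -0.224, -0.975, 1.078], [0.0, 0.0, 0.0, 1.0]] [[482.1, 0.0, 272.5], [0.0, 482.1, 215.8], [0.0, 0.0, 1.0]] [-0.068  0.     0.     0.     0.   ] 0.9962414965986395
side [[-0.997, -0.058, 0.047, 0.554], [-0.071, 0.543, -0.837, 0.95], [0.023, -0.838, -0.545, 0.666], [0.0, 0.0, 0.0, 1.0]] [[510.6, 0.0, 277.5], [0.0, 510.6, 214.4], [0.0, 0.0, 1.0]] [-0.124  0.     0.     0.     0.   ] 0.9958460884353741
{'time': 0.1, 'joint_positions': array([ 1.08240112,  0.33282355, -0.0647121 ,  1.46084922,  0.02159876,
        1.34993339, -0.08850363]), 'joint_vel': array([ 0.00053431, -0.00128188, -0.00093566, -0.00149444,  0.00068226,
       -0.00159999,  0.00150267]), 'joint_torque': array([-2.22901572e-04, -6.24547362e+01,  2.36317719e-02, -3.90720606e+01,
       -6.14792691e-02,  3.66216945e-02,  2.63985527e-05]), 'ee_pos': array([ 0.28055122, -0.55809553,  0.22182813]), 'eef_rot': array([ 9.72998442e-01,  2.30810740e-01, -1.78869652e-04, -6.34282619e-04]), 'ft_force': array([-0.12914685, -0.33295982,  0.08345497]), 'torque': array([-0.03386079, -0.00869966, -0.02447681]), 'grip_force': 0.0, 'width': 0.08705081932993904} 0.0187
```

View pics/top0.png

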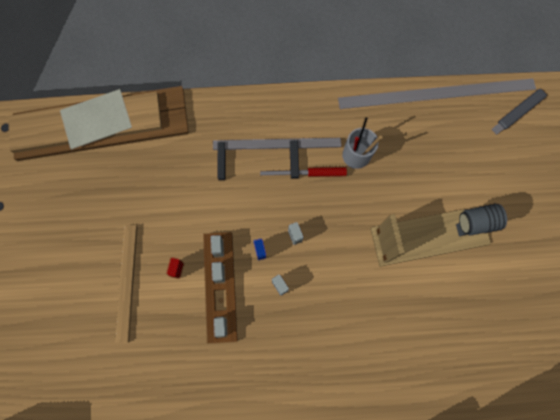

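View pics/side0.png

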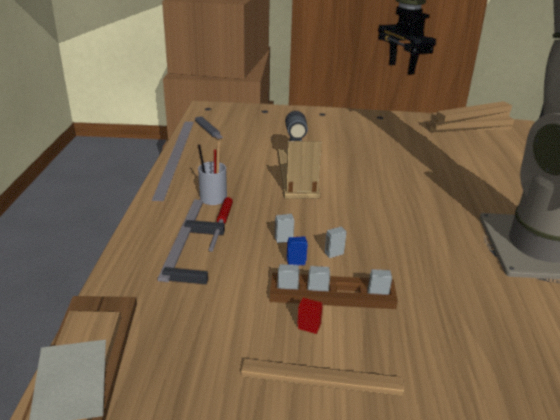

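The top view shows the spares at about (296,233) and (280,285). The rack holds cells at (217,244), (219,271) and (219,327), and its empty pocket is at (220,299). Things that could be mistaken for a spare are the blue block (260,249), the red block (175,267) and the three stored cells. The side view puts the spares at (285,228) and (336,242). The lamp is at top (485,220) and the screen at (387,238).

```bash
cat >> h.py <<'E'
def rect(P):
    (c,s,a)=cv2.minAreaRect(P[:,:2].astype(np.float32)*1000)
    b=cv2.boxPoints((c,s,a)); e=b[1]-b[0]; f=b[2]-b[1]
    l=e if np.linalg.norm(e)>np.linalg.norm(f) else f
    return np.round(c,1),np.round(sorted(s),1),round(np.degrees(np.arctan2(l[1],l[0]))%180,1)
E
python3 - <<'E'
from h import *
import pickle
d=pickle.load(open("d0.pkl","rb"))
W={n:cloud(d[n]) for n in d}
px={"top":dict(sA=(296,233),sB=(280,285),st1=(217,244),st2=(219,271),st3=(219,327),blue=(260,249),red=(175,267)),
 "side":dict(sA=(285,228),sB=(336,242),st1=(381,280),st2=(319,277),st3=(288,276),blue=(297,250),red=(311,315))}
for n in W:
    w=W[n]
    print(n,"table z",np.nanmedian(w[330:380,300:400,2] if n=="top" else w[300:350,430:460,2]))
    m=(w[...,2]>.05)&(w[...,2]<.068)
    _,L,st,ce=cv2.connectedComponentsWithStats(m.astype(np.uint8))
    for i in range(1,len(st)):
        if 30<st[i,4]<600:
            Q=w[L==i]; zt=np.percentile(Q[:,2],90); T=Q[Q[:,2]>zt-.006]
            print(ce[i].round(),st[i,4],"z",zt.round(4),rect(T), d[n]["image"][L==i].mean(0).round())
    # rack
    m=(w[...,2]>.012)&(w[...,2]<.03)
    _,L,st,ce=cv2.connectedComponentsWithStats(m.astype(np.uint8))
    for i in range(1,len(st)):
        if st[i,4]>500:
            Q=w[L==i]; print("low",ce[i].round(),st[i,4],"z",np.median(Q[:,2]).round(4),rect(Q))
    # stand
    m=(w[...,2]>.05)&(w[...,1]<0.0)&(w[...,1]>-.5)&(w[...,0]>.35)
    _,L,st,ce=cv2.connectedComponentsWithStats(m.astype(np.uint8))
    for i in range(1,len(st)):
        if st[i,4]>60:
            Q=w[L==i]; print("tall",ce[i].round(),st[i,4],"zmax",np.percentile(Q[:,2],[50,95]).round(3),rect(Q),Q.min(0).round(3),Q.max(0).round(3))
# crops
t=d["top"]["image"]; s=d["side"]["image"]
a=cv2.resize(t[205:350,195:315],None,fx=4,fy=4)[:, :480]; b=cv2.resize(t[195:275,360:520],(320,160)); 
c=cv2.resize(s[200:310,260:400],(320,251))
e=cv2.resize(s[90:205,250:350],(320,160*115//100))
col=np.vstack([b,c,e]); 
H=max(a.shape[0],col.shape[0]); z=np.zeros((H,800,3),np.uint8); z[:a.shape[0],:480]=a; z[:col.shape[0],480:]=col
cv2.imwrite("pics/crop0.png",np.clip(z[...,::-1].astype(float)*1.5,0,255).astype(np.uint8))
E
```

```text
top table z 0.00033154973059545956
[368. 137.] 50 z 0.0671 (array([ 796.3, -151.9]), array([ 4.8, 30.5]), np.float32(42.8)) [89. 90. 93.]
[356. 156.] 83 z 0.0664 (array([ 754.8, -122.8]), array([21.2, 63.5]), np.float32(68.1)) [90. 92. 96.]
[296. 231.] 179 z 0.0629 (array([590.9,  28.4]), array([20. , 38.6]), np.float32(18.0)) [129. 134. 131.]
[385. 242.] 78 z 0.0661 (array([ 557.2, -160.7]), array([ 1.7, 74.7]), np.float32(7.8)) [105.  89.  61.]
[216. 244.] 182 z 0.0626 (array([573.6, 201.5]), array([20. , 37.8]), np.float32(179.0)) [124. 130. 127.]
[259. 248.] 173 z 0.0622 (array([559.2, 108.6]), array([19.7, 38. ]), np.float32(10.9)) [ 33.  57. 118.]
[172. 267.] 188 z 0.0626 (array([529.8, 295.8]), array([20.3, 36. ]), np.float32(162.4)) [124.  26.  19.]
[217. 271.] 184 z 0.062 (array([514.8, 201.2]), array([19.9, 38.5]), np.float32(178.5)) [126. 131. 128.]
[280. 284.] 182 z 0.0627 (array([480.6,  69.7]), array([20.1, 36.9]), np.float32(29.0)) [131. 137. 134.]
[219. 327.] 198 z 0.0622 (array([398.1, 201.1]), array([19.3, 36.7]), np.float32(178.0)) [128. 133. 130.]
low [132. 126.] 
[... 3243 characters left out ...]
np.float32(88.3))
low [519. 249.] 1513 z 0.0135 (array([53.8,  2. ]), array([132.3, 232.8]), np.float32(90.7))
low [334. 291.] 2330 z 0.0204 (array([485.2, 202. ]), array([ 69.9, 241. ]), np.float32(0.3))
low [106. 332.] 2217 z 0.0193 (array([898.9, 407.4]), array([122.9, 275.2]), np.float32(95.7))
low [321. 375.] 2304 z 0.0148 (array([506.8, 410.8]), array([ 31.5, 260.2]), np.float32(176.0))
tall [301. 149.] 1836 zmax [0.113 0.148] (array([ 570.7, -275.9]), array([ 80.5, 248. ]), np.float32(96.9)) [ 0.517 -0.398  0.05 ] [ 0.615 -0.148  0.153]
tall [211. 170.] 805 zmax [0.078 0.137] (array([ 777.1, -126.7]), array([67.2, 71.8]), np.float32(88.1)) [ 0.744 -0.163  0.05 ] [ 0.811 -0.091  0.148]
```

View pics/crop0.png

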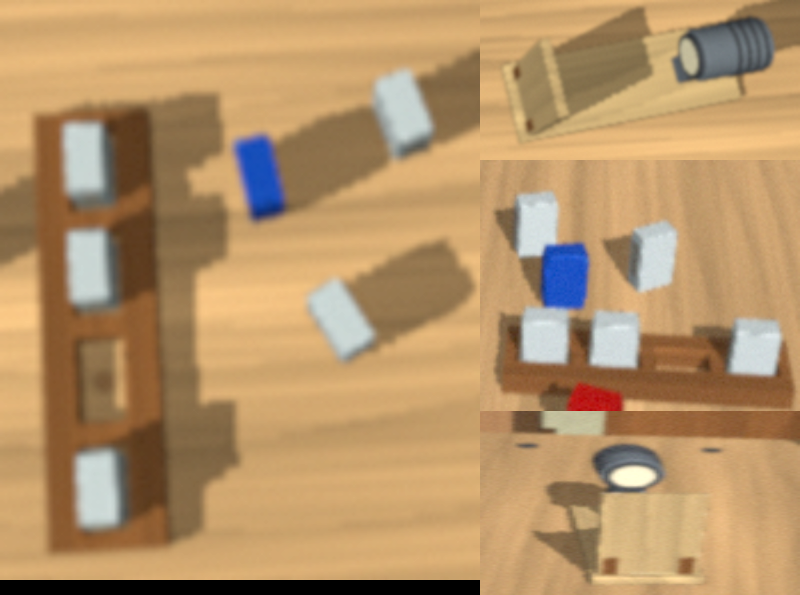

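The crop confirms the choice. The grey-white frosted blocks at top (296,233) (A) and (280,285) (B) are the spares, with their window panes on the short ends. The blue and red blocks are ruled out by colour. Spare B goes to the pocket at (220,299), and spare A goes to the beam. I'll start moving towards B, repeating one equal step.

```bash
python3 -m pendant '[{"dp":[0.77,-0.786,0],"rotation":[0,0,0],"jaw":0.6},{"dp":[0.77,-0.786,0],"rotation":[0,0,0],"jaw":0.6},{"dp":[0.77,-0.786,0],"rotation":[0,0,0],"jaw":0.6},{"dp":[0.77,-0.786,0],"rotation":[0,0,0],"jaw":0.6}]' 20
python3 -m pendant '[{"dp":[0.77,-0.786,0],"rotation":[0,0,0],"jaw":0.6},{"dp":[0.77,-0.786,0],"rotation":[0,0,0],"jaw":0.6},{"dp":[0.77,-0.786,0],"rotation":[0,0,0],"jaw":0.6},{"dp":[0.77,-0.786,0],"rotation":[0,0,0],"jaw":0.6}]'
python3 -m pendant '[{"dp":[0.77,-0.786,0],"rotation":[0,0,0],"jaw":0.6},{"dp":[0.77,-0.786,0],"rotation":[0,0,0],"jaw":0.6},{"dp":[0.77,-0.786,0],"rotation":[0,0,0],"jaw":0.6},{"dp":[0.77,-0.786,0],"rotation":[0,0,0],"jaw":0.6}]'
cat >> h.py <<'E'
from scipy.spatial.transform import Rotation as R
def togo(x,y,z,yaw):  # mm, deg: fractions to command
    s=r.read_state(); q=R.from_quat(s["eef_rot"])
    d=q.inv().apply(np.array([x,y,z])/1e3-s["ee_pos"])/.15
    a=np.radians(yaw); g=R.from_matrix(np.array([[np.cos(a),np.sin(a),0],[np.sin(a),-np.cos(a),0],[0,0,-1]]))
    w=(q.inv()*g).as_rotvec()/(2*np.pi)
    print("t",s["time"],"pos",s["ee_pos"].round(4),"w",round(s["width"],4),"f",np.round(s["ft_force"],1),s["grip_force"],"dp",d.round(4),"rot",w.round(4),"j",s["joint_positions"].round(2))
E
python3 - <<'E'
from h import *
import pickle
togo(481,71,150,29)
d=pickle.load(open("d0.pkl","rb"))
for n in d:
    w=cloud(d[n]); 
    ax=np.array([np.cos(np.radians(97.6)),np.sin(np.radians(97.6))]); no=np.array([-ax[1],ax[0]])
    o=np.array([.5677,-.2415])
    m=(w[...,2]>.07)&(w[...,1]<-.1)&(w[...,1]>-.45)&(w[...,0]>.45)&(w[...,0]<.65)
    Q=w[m]; u=(Q[:,:2]-o)@ax; v=(Q[:,:2]-o)@no
    S=(u>.05); T=Q[S&(Q[:,2]>.08)&(Q[:,2]<.14)]; 
    print(n,"screen u",np.percentile(u[S],[2,10,50,90,98]).round(4),"v",np.percentile(v[S],[1,99]).round(4),rect(Q[S&(Q[:,2]>.146)]))
    l=u<0; print("lamp u",np.percentile(u[l],[2,50,98]).round(4),"v",np.percentile(v[l],[1,99]).round(4),"z",np.percentile(Q[l,2],[1,99]))
    lens=l&(u>-.09)&(u<-.065); print("lens n",lens.sum(),np.histogram(u[l],bins=np.arange(-.12,-.05,.005)))
    # pocket
    m=(w[...,2]<.03)&(w[...,2]>.014)&(np.abs(w[...,0]-.4855)<.118)&(np.abs(w[...,1]-.2017)<.03)
    P=w[m]; 
    for x0,x1,y0,y1,k in((.43,.4855,.195,.208,0),(.45,.465,.172,.232,1)):
        q=P[(P[:,0]>x0)&(P[:,0]<x1)&(P[:,1]>y0)&(P[:,1]<y1)][:,k]; q=np.sort(q); i=np.argmax(np.diff(q)); print("gap",k,q[i],q[i+1])
E
```

```text
time: 0.6
ee_pos: [0.3325, -0.3984, 0.2228]
eef_rot: [0.972, 0.233, 0.0, -0.0]
ft_force: [0.6, -1.5, -0.4]
width: 0.0564
grip_force: 0.0
time: 1.1
ee_pos: [0.3821, -0.2422, 0.2227]
eef_rot: [0.973, 0.233, 0.0, 0.0]
ft_force: [-0.2, -1.0, -0.9]
width: 0.0523
grip_force: 0.0
time: 1.6
ee_pos: [0.4323, -0.0856, 0.2226]
eef_rot: [0.973, 0.232, 0.0, -0.0]
ft_force: [-0.8, -1.1, 0.6]
width: 0.0525
grip_force: 0.0
t 1.6 pos [ 0.4323 -0.0856  0.2226] w 0.0525 f [-0.8 -1.1  0.6] 0.0 dp [ 0.7613 -0.7845  0.4846] rot [-0.     -0.0001 -0.0059] j [ 0.62 -0.06 -0.51  1.89 -0.03  1.3  -0.98]
top screen u [0.0739 0.0762 0.0813 0.0831 0.0836] v [-0.0379  0.0405] (array([ 556.7, -164.2]), array([10.7, 79.7]), np.float32(6.6))
lamp u [-0.154  -0.1093 -0.0767] v [-0.0273  0.029 ] z [0.09335293 0.1420748 ]
lens n 367 (array([ 89,  60,  65,  61,  65,  61,  70,  93, 204,   0,   0,   0,   0]), array([-0.12 , -0.115, -0.11 , -0.105, -0.1  , -0.095, -0.09 , -0.085,
       -0.08 , -0.075, -0.07 , -0.065, -0.06 , -0.055]))
gap 0 0.4341048762662263 0.47912209891689217
gap 1 0.1873943925231088 0.2132999131513756
side screen u [0.0758 0.0792 0.0823 0.0852 0.0867] v [-0.0394  0.0399] (array([ 556.6, -161.6]), array([13.4, 79.7]), np.float32(7.8))
lamp u [-0.1493 -0.0836 -0.0732] v [-0.0278  0.027 ] z [0.07320804 0.1418208 ]
lens n 323 (array([ 24,  21,  11,  17,  40,  14,  26,  87, 174,  36,   0,   0,   0]), array([-0.12 , -0.115, -0.11 , -0.105, -0.1  , -0.095, -0.09 , -0.085,
       -0.08 , -0.075, -0.07 , -0.065, -0.06 , -0.055]))
gap 0 0.4338749825199878 0.47959095183053496
gap 1 0.19205155927723683 0.2157128811944684
```

```bash
python3 -m pendant '[{"dp":[0.76,-0.785,0.2],"rotation":[0,0,-0.0059],"jaw":0.6},{"dp":[0.76,-0.785,0.4846],"rotation":[0,0,-0.0059],"jaw":0.6},{"dp":[0.76,-0.785,0.4846],"rotation":[0,0,-0.0059],"jaw":0.6},{"dp":[0.76,-0.785,0.4846],"rotation":[0,0,-0.0059],"jaw":0.6},{"dp":[0.76,-0.785,0.4846],"rotation":[0,0,-0.0059],"jaw":0.6}]'
python3 - <<'E'
from h import *
togo(481,71,26,29)
s=camera("side"); save(s,"pics/s1.png"); w=cloud(s); W=w[...,2]
o=camera("top"); wo=cloud(o)
import pickle; pickle.dump(dict(top=o,side=s),open("d1.pkl","wb"))
for n,c in(("top",wo),("side",w)):
    m=(c[...,2]>.045)&(c[...,2]<.068)&(np.abs(c[...,0]-.481)<.03)&(np.abs(c[...,1]-.071)<.03); print(n,m.sum(), rect(c[m]) if m.sum()>5 else "")
cv2.imwrite("pics/c1.png",np.hstack([cv2.resize(o["image"][200:340,200:340],(400,400)),cv2.resize(s["image"][120:300,250:430],(400,400))])[...,::-1])
E
```

```text
time: 2.22
ee_pos: [0.4809, 0.0673, 0.1496]
eef_rot: [0.969, 0.248, -0.0, 0.0]
ft_force: [0.7, -0.1, 0.5]
width: 0.0522
grip_force: 0.0
t 2.225 pos [0.4809 0.0673 0.1496] w 0.0522 f [ 0.7 -0.1  0.5] 0.0 dp [ 0.0132 -0.0211  0.824 ] rot [-0.      0.0001 -0.0009] j [ 0.42  0.14 -0.69  1.88  0.1   1.15 -1.38]
top 0 
side 216 (array([480. ,  71.1]), array([24.4, 40.9]), np.float32(30.0))
```

View pics/c1.png

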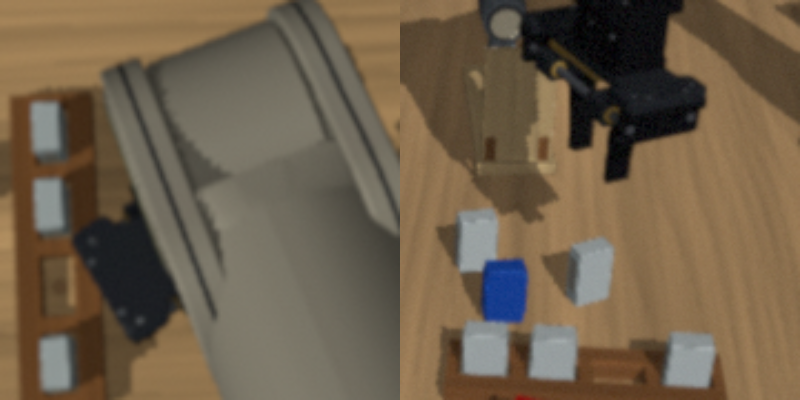

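The gripper is above B at right-panel (590,270) with its fingers straddling it, and the view ahead is clear. I'll let the arm settle, then lower it.

```bash
python3 -m pendant '[{"dp":[0,0,0.2],"rotation":[0,0,0],"jaw":0.6},{"dp":[0,0,0.3],"rotation":[0,0,0],"jaw":0.6},{"dp":[0,0,0.3],"rotation":[0,0,0],"jaw":0.6},{"dp":[0,0,0.3],"rotation":[0,0,0],"jaw":0.6}]'
python3 -c "
from h import *
togo(481,71,26,29)"
```

```text
time: 2.82
ee_pos: [0.481, 0.0695, 0.1057]
eef_rot: [0.969, 0.249, 0.001, 0.0]
ft_force: [0.6, 0.8, 0.1]
width: 0.0524
grip_force: 0.0
t 2.825 pos [0.481  0.0695 0.1057] w 0.0524 f [0.6 0.8 0.1] 0.0 dp [ 0.0044 -0.0093  0.5316] rot [ 0.0001 -0.0002 -0.0006] j [ 0.4   0.19 -0.69  1.93  0.14  1.06 -1.42]
```

```bash
python3 -m pendant '[{"dp":[0.0044,-0.0093,0.15],"rotation":[0,0,0],"jaw":0.6},{"dp":[0.0044,-0.0093,0.3],"rotation":[0,0,0],"jaw":0.6},{"dp":[0.0044,-0.0093,0.42],"rotation":[0,0,0],"jaw":0.6},{"dp":[0.0044,-0.0093,0.53],"rotation":[0,0,0],"jaw":0.6},{"dp":[0.0044,-0.0093,0.53],"rotation":[0,0,0],"jaw":0.6},{"dp":[0.0044,-0.0093,0.53],"rotation":[0,0,0],"jaw":0.6}]'
python3 - <<'E'
from h import *
togo(481,71,26,29)
w=cloud(camera("side"))
m=(w[...,2]>.052)&(w[...,2]<.066)&(np.abs(w[...,0]-.481)<.035)&(np.abs(w[...,1]-.071)<.035); print(m.sum(), rect(w[m]))
E
```

```text
time: 3.58
ee_pos: [0.4808, 0.0713, 0.0259]
eef_rot: [0.969, 0.249, 0.0, 0.0]
ft_force: [1.4, 0.7, 0.5]
width: 0.0521
grip_force: 0.0
t 3.575 pos [0.4808 0.0713 0.0259] w 0.0521 f [1.4 0.7 0.5] 0.0 dp [ 0.0003  0.0027 -0.0008] rot [ 0.     -0.0001 -0.0005] j [ 0.35  0.32 -0.66  2.    0.25  0.91 -1.5 ]
118 (array([489.6,  75.5]), array([21.2, 75.3]), np.float32(124.1))
```

```bash
python3 -m pendant '[{"dp":[0,0,0],"rotation":[0,0,0],"jaw":0.45},{"dp":[0,0,0],"rotation":[0,0,0],"jaw":0.35},{"dp":[0,0,0],"rotation":[0,0,0],"jaw":0.28},{"dp":[0,0,0],"rotation":[0,0,0],"jaw":0.22},{"dp":[0,0,0],"rotation":[0,0,0],"jaw":0.15},{"dp":[0,0,0],"rotation":[0,0,0],"jaw":0.1},{"dp":[0,0,0],"rotation":[0,0,0],"jaw":0.1}]' 20
python3 -m pendant '[{"dp":[0,0,-0.1],"rotation":[0,0,0],"jaw":0.1},{"dp":[0,0,-0.3],"rotation":[0,0,0],"jaw":0.1},{"dp":[0,0,-0.5],"rotation":[0,0,0],"jaw":0.1},{"dp":[0,0,-0.5],"rotation":[0,0,0],"jaw":0.1},{"dp":[0,0,-0.5],"rotation":[0,0,0],"jaw":0.1}]'
python3 - <<'E'
from h import *
togo(457,201.5,100,0.2)
w=cloud(camera("side"))
p=r.read_state()["ee_pos"]; print("top z of cell if no slip", p[2]+.034)
E
```

```text
time: 4.5
ee_pos: [0.4804, 0.0711, 0.0254]
eef_rot: [0.969, 0.249, 0.0, 0.0]
ft_force: [0.2, 0.3, -0.1]
width: 0.02
grip_force: 20.0
time: 5.12
ee_pos: [0.4801, 0.071, 0.1003]
eef_rot: [0.969, 0.249, -0.0, 0.0]
ft_force: [0.5, 0.5, -0.6]
width: 0.0201
grip_force: 20.0
t 5.125 pos [0.4801 0.071  0.1003] w 0.0201 f [ 0.5  0.5 -0.6] 19.99982027336955 dp [ 0.284  -0.8366  0.0018] rot [0.0001 0.     0.0795] j [ 0.4   0.2  -0.7   1.94  0.15  1.05 -1.43]
top z of cell if no slip 0.1338877805473103
```

```bash
python3 -m pendant '[{"dp":[0.05,-0.15,0],"rotation":[0,0,0.02],"jaw":0.1},{"dp":[0.14,-0.4,0],"rotation":[0,0,0.04],"jaw":0.1},{"dp":[0.22,-0.64,0],"rotation":[0,0,0.06],"jaw":0.1},{"dp":[0.27,-0.8,0],"rotation":[0,0,0.0795],"jaw":0.1},{"dp":[0.284,-0.837,0],"rotation":[0,0,0.0795],"jaw":0.1},{"dp":[0.284,-0.837,0],"rotation":[0,0,0.0795],"jaw":0.1},{"dp":[0.284,-0.837,0],"rotation":[0,0,0.0795],"jaw":0.1}]'
python3 - <<'E'
from h import *
import pickle
togo(457,201.5,65,0.2)
d={n:camera(n) for n in("side","top")}
pickle.dump(d,open("d2.pkl","wb"))
im=np.hstack([cv2.resize(d["top"]["image"][205:355,160:310],(400,400)),cv2.resize(d["side"]["image"][190:320,260:420],(400,400))])
cv2.imwrite("pics/c2.png",im[...,::-1])
w=cloud(d["side"])
# cell front face & panes: points between 78..128 mm high around
m=(w[...,2]>.078)&(w[...,2]<.098)&(np.abs(w[...,0]-.457)<.04)&(np.abs(w[...,1]-.2015)<.03)
Q=w[m]; print(m.sum(),"x",np.percentile(Q[:,0],[1,99]),"y",np.percentile(Q[:,1],[50,95]),rect(Q))
m=(np.abs(w[...,0]-.457)<.03)&(np.abs(w[...,1]-.2015)<.03)&(w[...,2]>.04); print("zmin",np.nanmin(w[m][:,2]))
for x0 in(.3985,.515,.5735):
    m=(w[...,2]>.028)&(w[...,2]<.055)&(np.abs(w[...,0]-x0)<.03)&(np.abs(w[...,1]-.2015)<.03); Q=w[m]
    print(x0,m.sum(),"x",np.percentile(Q[:,0],[1,99]),"y",np.percentile(Q[:,1],[50,95]))
E
```

```text
time: 6.05
ee_pos: [0.4574, 0.2003, 0.1]
eef_rot: [1.0, 0.002, -0.0, 0.0]
ft_force: [-0.0, 0.3, -0.3]
width: 0.0198
grip_force: 20.0
t 6.05 pos [0.4574 0.2003 0.1   ] w 0.0198 f [-0.   0.3 -0.3] 19.99981492990628 dp [-0.0027 -0.0082  0.2336] rot [ 0.0001  0.0001 -0.    ] j [ 0.15  0.24 -0.72  1.9   0.18  1.06 -2.21]
174 x [0.43674985 0.47635145] y [0.21021568 0.21240711] (array([459.5, 208.4]), array([18.5, 43.1]), np.float32(158.6))
zmin 0.07428689521324505
0.3985 259 x [0.37949781 0.41981626] y [0.2100641  0.21242241]
0.515 241 x [0.49473294 0.53451007] y [0.21143056 0.21371425]
0.5735 239 x [0.55301765 0.59213794] y [0.21178009 0.21427067]
```

View pics/c2.png

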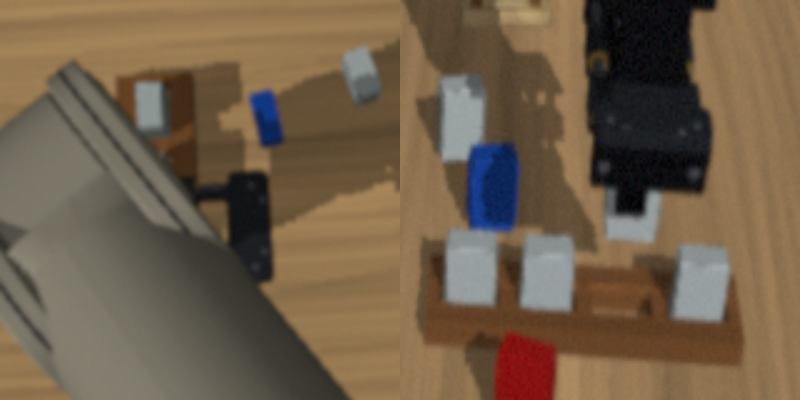

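The right panel shows the held cell at (632,212), right behind and above the empty pocket at (617,295), square to it. The camera puts its centre within 1 mm of where the tool says it is. I'll lower it in stages.

```bash
python3 -m pendant '[{"dp":[0,-0.005,0.1],"rotation":[0,0,0],"jaw":0.1},{"dp":[0,-0.005,0.22],"rotation":[0,0,0],"jaw":0.1},{"dp":[0,-0.005,0.32],"rotation":[0,0,0],"jaw":0.1},{"dp":[0,-0.005,0.32],"rotation":[0,0,0],"jaw":0.1},{"dp":[0,-0.005,0.32],"rotation":[0,0,0],"jaw":0.1}]'
python3 - <<'E'
from h import *
togo(457.4,201.0,38,0.2)
w=cloud(camera("side"))
m=(w[...,2]>.026)&(w[...,2]<.045)&(np.abs(w[...,0]-.457)<.03)&(np.abs(w[...,1]-.2015)<.03); Q=w[m]
print(m.sum(),"x",np.percentile(Q[:,0],[1,99]),"y",np.percentile(Q[:,1],[50,95]))
# rack top y extents & pocket x near it
P=w[(np.abs(w[...,2]-.0205)<.004)&(np.abs(w[...,0]-.457)<.01)&(np.abs(w[...,1]-.2)<.05)]; print("rack y",np.sort(P[:,1])[[0,-1]].round(4), len(P))
P=w[(np.abs(w[...,2]-.0205)<.004)&(np.abs(w[...,1]-.216)<.004)&(np.abs(w[...,0]-.457)<.15)]
P=w[(w[...,2]>.014)&(w[...,2]<.025)&(np.abs(w[...,1]-.2117)<.002)&(np.abs(w[...,0]-.457)<.045)]; print(np.sort(P[:,0]).round(4))
E
```

```text
time: 6.78
ee_pos: [0.4573, 0.2027, 0.0525]
eef_rot: [1.0, 0.002, 0.0, -0.0]
ft_force: [0.2, 0.7, -0.6]
width: 0.0197
grip_force: 20.0
t 6.775 pos [0.4573 0.2027 0.0525] w 0.0197 f [ 0.2  0.7 -0.6] 19.999754971358925 dp [0.0009 0.0112 0.0965] rot [-0. -0.  0.] j [ 0.12  0.31 -0.7   1.94  0.24  0.97 -2.26]
135 x [0.43699598 0.47603164] y [0.21260211 0.21495541]
rack y [0.2135 0.2345] 85
[0.4133 0.4134 0.4137 0.4138 0.4155 0.417  0.4175 0.4176 0.4229 0.423
 0.425  0.4252 0.4267 0.427  0.4306 0.4324 0.4326 0.4343 0.4364 0.438
 0.4381 0.4496 0.4838 0.4856 0.4858 0.4876 0.4894 0.4894 0.4914 0.4955
 0.4971 0.499  0.4993 0.5009 0.501  0.5013]
```

```bash
python3 -m pendant '[{"dp":[0.001,0.006,0],"rotation":[0,0,0],"jaw":0.1},{"dp":[0.001,0.006,0.03],"rotation":[0,0,0],"jaw":0.1},{"dp":[0.001,0.006,0.06],"rotation":[0,0,0],"jaw":0.1},{"dp":[0.001,0.006,0.1],"rotation":[0,0,0],"jaw":0.1},{"dp":[0.001,0.006,0.1],"rotation":[0,0,0],"jaw":0.1}]'
python3 - <<'E'
from h import *
togo(457.4,201.8,26.4,0.2)
E
```

```text
time: 7.45
ee_pos: [0.4569, 0.2014, 0.0367]
eef_rot: [1.0, 0.002, -0.001, 0.0]
ft_force: [-0.0, 0.8, -0.2]
width: 0.02
grip_force: 20.0
t 7.45 pos [0.4569 0.2014 0.0367] w 0.02 f [-0.   0.8 -0.2] 19.99989513773471 dp [ 0.0037 -0.0028  0.0686] rot [ 0.0001  0.0002 -0.    ] j [ 0.11  0.34 -0.69  1.95  0.26  0.94 -2.28]
```

The bottom is about 9 mm inside the pocket with no contact force, so I'll continue down to the bench.

```bash
python3 -m pendant '[{"dp":[0.001,-0.002,0.03],"rotation":[0,0,0],"jaw":0.1},{"dp":[0.001,-0.002,0.06],"rotation":[0,0,0],"jaw":0.1},{"dp":[0.001,-0.002,0.07],"rotation":[0,0,0],"jaw":0.1},{"dp":[0.001,-0.002,0.072],"rotation":[0,0,0],"jaw":0.1},{"dp":[0.001,-0.002,0.072],"rotation":[0,0,0],"jaw":0.1}]'
```

```text
time: 8.07
ee_pos: [0.4575, 0.2019, 0.0266]
eef_rot: [1.0, 0.002, 0.0, 0.0]
ft_force: [-0.2, -0.0, -0.1]
width: 0.0202
grip_force: 20.0
```

```bash
python3 -m pendant '[{"dp":[0,0,0.005],"rotation":[0,0,0],"jaw":0.1},{"dp":[0,0,0.008],"rotation":[0,0,0],"jaw":0.1},{"dp":[0,0,0.008],"rotation":[0,0,0],"jaw":0.1}]'
```

```text
time: 8.45
ee_pos: [0.4575, 0.2019, 0.0254]
eef_rot: [1.0, 0.002, 0.0, 0.0]
ft_force: [0.6, -0.2, 0.5]
width: 0.0196
grip_force: 20.0
```

```bash
python3 -m pendant '[{"dp":[0,0,0.003],"rotation":[0,0,0],"jaw":0.1},{"dp":[0,0,0.003],"rotation":[0,0,0],"jaw":0.25},{"dp":[0,0,0.003],"rotation":[0,0,0],"jaw":0.32},{"dp":[0,0,0.003],"rotation":[0,0,0],"jaw":0.5},{"dp":[0,0,0.003],"rotation":[0,0,0],"jaw":0.5},{"dp":[0,0,0.003],"rotation":[0,0,0],"jaw":0.5}]'
python3 -m pendant '[{"dp":[0,0,-0.1],"rotation":[0,0,0],"jaw":0.5},{"dp":[0,0,-0.3],"rotation":[0,0,0],"jaw":0.5},{"dp":[0,0,-0.6],"rotation":[0,0,0],"jaw":0.5},{"dp":[0,0,-0.8],"rotation":[0,0,0],"jaw":0.5},{"dp":[0,0,-0.8],"rotation":[0,0,0],"jaw":0.5},{"dp":[0,0,-0.8],"rotation":[0,0,0],"jaw":0.5}]'
python3 - <<'E'
from h import *
togo(590.8,29.5,140,17)
w=cloud(camera("side"))
for x0 in(.3985,.457,.515,.5735):
    m=(w[...,2]>.028)&(w[...,2]<.07)&(np.abs(w[...,0]-x0)<.027)&(np.abs(w[...,1]-.2015)<.03); Q=w[m]
    print(x0,m.sum(),"x",np.percentile(Q[:,0],[1,99]).round(4),"z",np.percentile(Q[:,2],[1,50,99]).round(4), rect(Q[Q[:,2]>.057]))
for n,x0,y0 in(("A",.591,.0295),("blue",.559,.109)):
    m=(w[...,2]>.056)&(w[...,2]<.068)&(np.hypot(w[...,0]-x0,w[...,1]-y0)<.03); print(n,rect(w[m]))
E
```

```text
time: 9.2
ee_pos: [0.4574, 0.2018, 0.0249]
eef_rot: [1.0, 0.002, -0.0, 0.0]
ft_force: [-0.2, -0.3, 0.5]
width: 0.0423
grip_force: 0.0
time: 9.95
ee_pos: [0.4573, 0.2017, 0.1449]
eef_rot: [1.0, 0.002, 0.0, 0.0]
ft_force: [-0.2, -0.6, -0.7]
width: 0.0435
grip_force: 0.0
t 9.95 pos [0.4573 0.2017 0.1449] w 0.0435 f [-0.2 -0.6 -0.7] 0.0 dp [0.8865 1.1506 0.0333] rot [ 0.0001 -0.     -0.0467] j [ 0.17  0.19 -0.73  1.85  0.14  1.15 -2.18]
0.3985 435 x [0.3796 0.4196] z [0.0282 0.0513 0.0639] (array([399.1, 201.9]), array([23.5, 37.3]), np.float32(0.7))
0.457 419 x [0.4367 0.4763] z [0.0285 0.0522 0.0623] (array([456.3, 203.1]), array([23.1, 35.8]), np.float32(0.1))
0.515 421 x [0.4951 0.5344] z [0.0286 0.0515 0.0627] (array([514.7, 202.8]), array([23.1, 35.9]), np.float32(3.8))
0.5735 412 x [0.5532 0.5918] z [0.0288 0.0522 0.0627] (array([572.5, 203.4]), array([23. , 35.8]), np.float32(2.5))
A (array([591.1,  31.1]), array([24.3, 36. ]), np.float32(18.8))
blue (array([559.7, 111.7]), array([21.9, 35.6]), np.float32(10.7))
```

All four pocketed cells now stand equally high, with tops at about 62 mm in this camera. The second spare is next.

```bash
python3 -m pendant '[{"dp":[0.2,0.25,0],"rotation":[0,0,-0.012],"jaw":0.5},{"dp":[0.44,0.575,0],"rotation":[0,0,-0.03],"jaw":0.5},{"dp":[0.68,0.88,0],"rotation":[0,0,-0.0467],"jaw":0.5},{"dp":[0.76,0.98,0],"rotation":[0,0,-0.0467],"jaw":0.5},{"dp":[0.76,0.98,0],"rotation":[0,0,-0.0467],"jaw":0.5}]'
python3 -c "
from h import *
togo(590.8,29.8,100,17)"
```

```text
time: 10.62
ee_pos: [0.5717, 0.0546, 0.1438]
eef_rot: [0.989, 0.147, -0.001, -0.0]
ft_force: [0.1, 0.3, -0.3]
width: 0.0435
grip_force: 0.0
t 10.625 pos [0.5717 0.0546 0.1438] w 0.0435 f [ 0.1  0.3 -0.3] 0.0 dp [0.0744 0.1952 0.2917] rot [-0.0002  0.0003 -0.0004] j [ 0.35  0.35 -0.64  1.67  0.22  1.2  -1.61]
```

```bash
python3 -m pendant '[{"dp":[0.07,0.19,0],"rotation":[0,0,0],"jaw":0.5},{"dp":[0.0744,0.195,0.15],"rotation":[0,0,0],"jaw":0.5},{"dp":[0.0744,0.195,0.29],"rotation":[0,0,0],"jaw":0.5},{"dp":[0.0744,0.195,0.29],"rotation":[0,0,0],"jaw":0.5},{"dp":[0.0744,0.195,0.29],"rotation":[0,0,0],"jaw":0.5}]'
python3 - <<'E'
from h import *
togo(590.8,29.8,26,17)
w=cloud(camera("side"))
m=(w[...,2]>.057)&(w[...,2]<.066)&(np.hypot(w[...,0]-.591,w[...,1]-.03)<.03); print(rect(w[m]))
E
```

```text
time: 11.25
ee_pos: [0.5911, 0.032, 0.1024]
eef_rot: [0.989, 0.149, 0.0, -0.0]
ft_force: [-0.8, 0.2, -0.2]
width: 0.0436
grip_force: 0.0
t 11.25 pos [0.5911 0.032  0.1024] w 0.0436 f [-0.8  0.2 -0.2] 0.0 dp [-0.0066  0.0134  0.509 ] rot [-0.     -0.0001  0.0003] j [ 0.36  0.42 -0.61  1.67  0.26  1.13 -1.59]
(array([591.3,  29.2]), array([24.6, 37.2]), np.float32(21.4))
```

```bash
python3 -m pendant '[{"dp":[-0.003,0.005,0.1],"rotation":[0,0,0],"jaw":0.5},{"dp":[-0.003,0.005,0.2],"rotation":[0,0,0],"jaw":0.5},{"dp":[-0.003,0.005,0.2],"rotation":[0,0,0],"jaw":0.5},{"dp":[-0.003,0.005,0.2],"rotation":[0,0,0],"jaw":0.5}]'
python3 -c "
from h import *
togo(590.8,29.8,26,17)"
```

```text
time: 11.8
ee_pos: [0.591, 0.0298, 0.0714]
eef_rot: [0.989, 0.148, -0.0, -0.0]
ft_force: [0.4, -0.5, 0.3]
width: 0.0438
grip_force: 0.0
t 11.8 pos [0.591  0.0298 0.0714] w 0.0438 f [ 0.4 -0.5  0.3] 0.0 dp [-0.0013 -0.0007  0.3026] rot [-0.  0.  0.] j [ 0.35  0.46 -0.6   1.69  0.29  1.08 -1.61]
```

```bash
python3 -m pendant '[{"dp":[0,0,0.08],"rotation":[0,0,0],"jaw":0.5},{"dp":[0,0,0.18],"rotation":[0,0,0],"jaw":0.5},{"dp":[0,0,0.26],"rotation":[0,0,0],"jaw":0.5},{"dp":[0,0,0.3],"rotation":[0,0,0],"jaw":0.5},{"dp":[0,0,0.3],"rotation":[0,0,0],"jaw":0.5}]'
python3 -m pendant '[{"dp":[0,0,0],"rotation":[0,0,0],"jaw":0.4},{"dp":[0,0,0],"rotation":[0,0,0],"jaw":0.32},{"dp":[0,0,0],"rotation":[0,0,0],"jaw":0.27},{"dp":[0,0,0],"rotation":[0,0,0],"jaw":0.22},{"dp":[0,0,0],"rotation":[0,0,0],"jaw":0.15},{"dp":[0,0,0],"rotation":[0,0,0],"jaw":0.1},{"dp":[0,0,0],"rotation":[0,0,0],"jaw":0.1}]' 20
python3 -c "
from h import *
togo(590.8,29.8,26,17)"
```

```text
time: 12.42
ee_pos: [0.5907, 0.0297, 0.0259]
eef_rot: [0.989, 0.148, -0.0, -0.0]
ft_force: [0.0, 0.5, 1.1]
width: 0.0436
grip_force: 0.0
time: 13.3
ee_pos: [0.591, 0.0296, 0.0265]
eef_rot: [0.989, 0.148, 0.0, 0.0]
ft_force: [-0.2, -0.0, 1.8]
width: 0.0198
grip_force: 20.0
t 13.3 pos [0.591  0.0296 0.0265] w 0.0198 f [-0.2 -0.   1.8] 20.000064675696194 dp [-0.001  -0.0015  0.0031] rot [ 0. -0.  0.] j [ 0.33  0.51 -0.58  1.72  0.32  1.   -1.63]
```

The spare is gripped with 20 mm of width and 20 N. I'll lift it well above the 150 mm screen, then cross.

```bash
python3 -m pendant '[{"dp":[0,0,-0.1],"rotation":[0,0,0],"jaw":0.1},{"dp":[0,0,-0.3],"rotation":[0,0,0],"jaw":0.1},{"dp":[0,0,-0.55],"rotation":[0,0,0],"jaw":0.1},{"dp":[0,0,-0.8],"rotation":[0,0,0],"jaw":0.1},{"dp":[0,0,-1],"rotation":[0,0,0],"jaw":0.1},{"dp":[0,0,-1],"rotation":[0,0,0],"jaw":0.1}]'
python3 -m pendant '[{"dp":[0,0,-0.2],"rotation":[0,0,-0.01],"jaw":0.1},{"dp":[0,0,-0.3],"rotation":[0,0,-0.03],"jaw":0.1},{"dp":[0,0,-0.3],"rotation":[0,0,-0.055],"jaw":0.1},{"dp":[0,0,-0.3],"rotation":[0,0,-0.08],"jaw":0.1},{"dp":[0,0,-0.3],"rotation":[0,0,-0.105],"jaw":0.1},{"dp":[0,0,-0.3],"rotation":[0,0,-0.115],"jaw":0.1},{"dp":[0,0,-0.3],"rotation":[0,0,-0.115],"jaw":0.1}]'
python3 - <<'E'
from h import *
togo(567.7,-241.5,220,97.6)
E
```

```text
time: 14.05
ee_pos: [0.5923, 0.0301, 0.1798]
eef_rot: [0.989, 0.148, 0.003, 0.0]
ft_force: [1.5, 0.0, -2.1]
width: 0.0197
grip_force: 20.0
time: 14.92
ee_pos: [0.5906, 0.0296, 0.2209]
eef_rot: [0.873, 0.488, -0.0, -0.0]
ft_force: [-1.2, 0.2, -0.9]
width: 0.02
grip_force: 20.0
t 14.925 pos [0.5906 0.0296 0.2209] w 0.02 f [-1.2  0.2 -0.9] 19.99941627960652 dp [-1.619   0.8179  0.006 ] rot [-0.0002  0.     -0.109 ] j [ 0.46  0.35 -0.74  1.52  0.24  1.36 -0.85]
```

```bash
python3 -m pendant '[{"dp":[-0.1,0.05,0],"rotation":[0,0,-0.01],"jaw":0.1},{"dp":[-0.3,0.15,0],"rotation":[0,0,-0.03],"jaw":0.1},{"dp":[-0.5,0.25,0],"rotation":[0,0,-0.055],"jaw":0.1},{"dp":[-0.7,0.35,0],"rotation":[0,0,-0.08],"jaw":0.1},{"dp":[-0.85,0.43,0],"rotation":[0,0,-0.1],"jaw":0.1},{"dp":[-0.85,0.43,0],"rotation":[0,0,-0.109],"jaw":0.1},{"dp":[-0.85,0.43,0],"rotation":[0,0,-0.109],"jaw":0.1}]'
python3 -c "
from h import *
togo(567.7,-241.5,220,97.6)"
```

```text
time: 15.8
ee_pos: [0.5789, -0.1128, 0.2211]
eef_rot: [0.659, 0.752, -0.0, -0.0]
ft_force: [-0.3, 0.2, -0.1]
width: 0.02
grip_force: 20.0
t 15.8 pos [ 0.5789 -0.1128  0.2211] w 0.02 f [-0.3  0.2 -0.1] 19.999568592756987 dp [-0.841  -0.1861  0.0074] rot [-0.0001 -0.0001 -0.0002] j [ 0.74  0.36 -0.79  1.53  0.25  1.37  0.06]
```

```bash
python3 -m pendant '[{"dp":[-0.1,-0.02,0],"rotation":[0,0,0],"jaw":0.1},{"dp":[-0.3,-0.07,0],"rotation":[0,0,0],"jaw":0.1},{"dp":[-0.5,-0.11,0],"rotation":[0,0,0],"jaw":0.1},{"dp":[-0.7,-0.155,0],"rotation":[0,0,0],"jaw":0.1},{"dp":[-0.841,-0.186,0],"rotation":[0,0,0],"jaw":0.1},{"dp":[-0.841,-0.186,0],"rotation":[0,0,0],"jaw":0.1},{"dp":[-0.841,-0.186,0],"rotation":[0,0,0],"jaw":0.1}]'
python3 - <<'E'
from h import *
togo(567.7,-241.5,104,97.6)
s=camera("side"); t=camera("top")
im=np.hstack([cv2.resize(t["image"][160:310,340:540],(400,300)),cv2.resize(s["image"][30:210,230:410],(400,400))[:300]])
im=np.hstack([cv2.resize(t["image"][160:310,340:540],(400,300)),cv2.resize(s["image"][50:200,230:430],(400,300))])
cv2.imwrite("pics/c3.png",im[...,::-1])
E
```

```text
time: 16.68
ee_pos: [0.5685, -0.2401, 0.2215]
eef_rot: [0.658, 0.753, 0.0, -0.0]
ft_force: [0.2, 0.5, -1.8]
width: 0.0198
grip_force: 20.0
t 16.675 pos [ 0.5685 -0.2401  0.2215] w 0.0198 f [ 0.2  0.5 -1.8] 20.00006097368896 dp [-0.0087 -0.0069  0.7832] rot [ 0.     -0.0001  0.0003] j [ 0.88  0.41 -0.73  1.45  0.27  1.38  0.27]
```

View pics/c3.png

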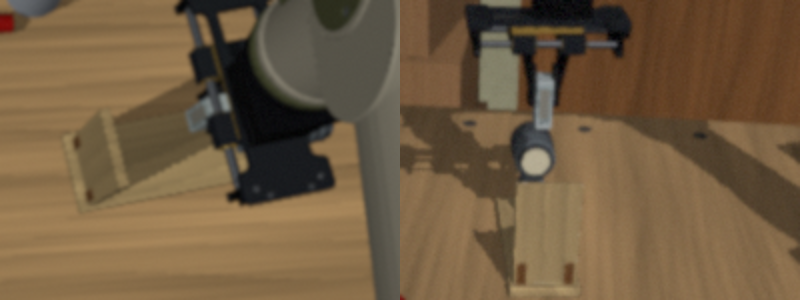

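The cell hangs over the gap, between the screen at left-panel (105,155) and the lamp, with its pane facing the camera along the beam. It can go straight down.

```bash
python3 -m pendant '[{"dp":[-0.004,-0.004,0.1],"rotation":[0,0,0],"jaw":0.1},{"dp":[-0.004,-0.004,0.25],"rotation":[0,0,0],"jaw":0.1},{"dp":[-0.004,-0.004,0.4],"rotation":[0,0,0],"jaw":0.1},{"dp":[-0.004,-0.004,0.55],"rotation":[0,0,0],"jaw":0.1},{"dp":[-0.004,-0.004,0.7],"rotation":[0,0,0],"jaw":0.1},{"dp":[-0.004,-0.004,0.783],"rotation":[0,0,0],"jaw":0.1},{"dp":[-0.004,-0.004,0.783],"rotation":[0,0,0],"jaw":0.1},{"dp":[-0.004,-0.004,0.783],"rotation":[0,0,0],"jaw":0.1}]'
python3 - <<'E'
from h import *
togo(567.7,-241.5,104,97.6)
s=camera("side"); t=camera("top")
im=np.hstack([cv2.resize(t["image"][160:310,340:540],(400,300)),cv2.resize(s["image"][80:200,240:400],(400,300))])
cv2.imwrite("pics/c4.png",im[...,::-1])
ax=np.array([np.cos(np.radians(97.6)),np.sin(np.radians(97.6))]); no=np.array([-ax[1],ax[0]]); o=np.array([.5677,-.2415])
for n,c in(("side",s),("top",t)):
    w=cloud(c); u=(w[...,:2]-o)@ax; v=(w[...,:2]-o)@no
    m=(np.abs(u)<.035)&(np.abs(v)<.012)&(w[...,2]>.06)&(w[...,2]<.145)&(c["image"].sum(-1)>150)
    if m.sum(): print(n,m.sum(),"u",np.percentile(u[m],[2,50,98]).round(4),"v",np.percentile(v[m],[2,50,98]).round(4),"z",np.percentile(w[m][:,2],[1,50,99]).round(4))
    m=(u>.05)&(u<.11)&(np.abs(v)<.05)&(w[...,2]>.05)
    print("screen u",np.percentile(u[m],[2,50,98]).round(4),"v",np.percentile(v[m],[1,99]).round(4))
    m=(u<-.05)&(u>-.16)&(np.abs(v)<.05)&(w[...,2]>.05)&(w[...,2]<.15)
    if m.sum(): print("lamp u",np.percentile(u[m],[50,98]).round(4),"v",np.percentile(v[m],[1,99]).round(4))
E
```

```text
time: 17.77
ee_pos: [0.5682, -0.2421, 0.1048]
eef_rot: [0.658, 0.753, 0.0, 0.001]
ft_force: [0.6, -1.2, 0.1]
width: 0.0198
grip_force: 20.0
t 17.775 pos [ 0.5682 -0.2421  0.1048] w 0.0198 f [ 0.6 -1.2  0.1] 19.99988684663549 dp [ 0.0044 -0.0028  0.005 ] rot [0.0002 0.0001 0.0002] j [ 0.86  0.5  -0.7   1.59  0.34  1.18  0.23]
side 87 u [-0.0173  0.011   0.0191] v [-0.0105 -0.0008  0.0102] z [0.1222 0.1377 0.1416]
screen u [0.0506 0.0807 0.0866] v [-0.039   0.0477]
lamp u [-0.0822 -0.0741] v [-0.0272  0.0239]
top 109 u [0.0006 0.0154 0.0174] v [-0.0106 -0.0022  0.0072] z [0.0814 0.1178 0.1428]
screen u [0.0503 0.0567 0.0833] v [-0.0364  0.0492]
```

View pics/c4.png

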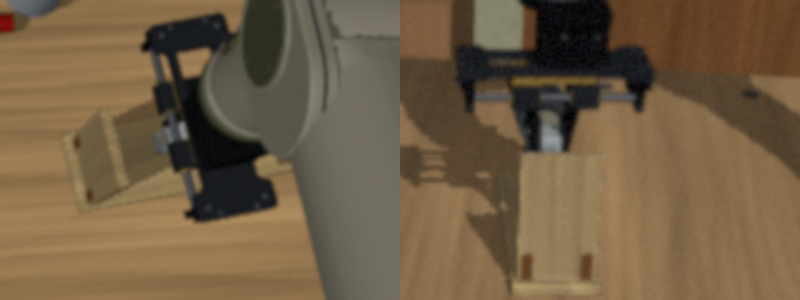

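The cell sits between lens and screen (right panel (548,135), just behind the screen's top edge at (560,155)), and the gripper is clear of the stand. I'll make a half-millimetre trim, let it settle, run a final check and hand in.

```bash
python3 -m pendant '[{"dp":[0.002,-0.002,0.004],"rotation":[0,0,0],"jaw":0.1},{"dp":[0.002,-0.002,0.004],"rotation":[0,0,0],"jaw":0.1},{"dp":[0.002,-0.002,0.004],"rotation":[0,0,0],"jaw":0.1},{"dp":[0.002,-0.002,0.004],"rotation":[0,0,0],"jaw":0.1},{"dp":[0.002,-0.002,0.004],"rotation":[0,0,0],"jaw":0.1},{"dp":[0.002,-0.002,0.004],"rotation":[0,0,0],"jaw":0.1},{"dp":[0.002,-0.002,0.004],"rotation":[0,0,0],"jaw":0.1}]'
python3 - <<'E'
from h import *
togo(567.7,-241.5,104.2,97.6)
t=camera("top"); w=cloud(t)
for x0 in(.3985,.457,.515,.5735):
    m=(w[...,2]>.05)&(w[...,2]<.07)&(np.abs(w[...,0]-x0)<.027)&(np.abs(w[...,1]-.2015)<.03); Q=w[m]
    if m.sum()>10: print(x0,"z",np.percentile(Q[:,2],[50,99]).round(4),rect(Q[Q[:,2]>.057]))
print(abs(r.read_state()["joint_vel"]).max())
E
```

```text
time: 18.75
ee_pos: [0.5674, -0.2419, 0.1034]
eef_rot: [0.658, 0.753, 0.0, 0.0]
ft_force: [-0.6, 1.1, -0.2]
width: 0.0204
grip_force: 20.0
t 18.75 pos [ 0.5674 -0.2419  0.1034] w 0.0204 f [-0.6  1.1 -0.2] 20.00005984911695 dp [ 0.0024  0.0023 -0.0054] rot [0.     0.     0.0001] j [ 0.86  0.5  -0.7   1.59  0.34  1.17  0.23]
0.3985 z [0.0596 0.0636] (array([398. , 201.2]), array([19.1, 36.7]), np.float32(177.8))
0.457 z [0.0597 0.0637] (array([456.6, 201.1]), array([19.4, 35.5]), np.float32(178.0))
0.515 z [0.0601 0.0647] (array([514.2, 201.3]), array([19.6, 38.1]), np.float32(179.4))
0.5735 z [0.0599 0.0647] (array([572.3, 201.6]), array([19.9, 35.6]), np.float32(177.6))
0.0028019840048590567
```

The rack is full and level, and the second cell is held still within 1 mm of mid-beam.

```bash
python3 -c "
from bench import r
print(r.close_job())"
```

```text
the job is handed in; nothing more can be done
None
```

I handed the job in at about 19 s: one spare stands fully down in the rack's empty pocket, level with the stored cells, and the other is held still and upright in the beam, about 1 mm from mid-gap and beam height by my measurements; the judge's verdict was not shown.

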